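# Clamp a push lock in the fixture chuck and test its plunger

### The job

Stand the blue push lock upright in the middle of the fixture chuck, on its flat face between the three open jaws, and let go of it. Then swing the chuck sleeve round clockwise (seen from above) by its red handle as far as it goes so that the jaws grip the lock, and finally test the lock by pressing its brass plunger head down to its stop and letting it spring back. Leave the lock clamped upright with nothing touching it but the chuck, and do not disturb the padlock, the hinge or the hasp.

Things in the scene. Friction and masses are not known exactly. Their poses are not given: they have to be found in the camera images.
- lock_mid (a point): Centre of the push lock, half-way up: 44 mm above its foot and 44 mm below the top of its plunger head. The lock is a loose upright blue steel cylinder, 36 mm in diameter and 74 mm tall, 250 to 500 g, with a brass plunger head 24 mm in diameter standing 14 mm out of its top (88 mm in all). It starts standing upright on the bench. z is the lock's own axis, up. In the chuck, grip the barrel above the jaws: from 26 mm above its foot upward it is free
- lock: The same push lock; origin at the centre of its foot, z up along its axis
- plunger_top (a point): Centre of the top face of the lock's brass plunger head (88 mm above the lock's foot when out)
- plunger (a joint): How far the plunger head is pressed into the lock: 0 out, 0.008 m at its stop. It springs back; about 1.7 N starts it and 6 N brings it to the stop
- chuck_face (a point): Centre of the flat top face of the fixture chuck, on the chuck's axis, 50 mm above the bench; z up. The chuck is bolted to the bench: a square base plate 150 mm wide, a round grey-black sleeve 128 mm across with ribs, and three aluminium jaws 120 degrees apart that stand 22 mm above the face. With the sleeve at 0 the jaws stand 26 mm from the axis (8 mm clear all round a centred lock)
- sleeve (a joint): Turn of the chuck sleeve in rad, growing clockwise seen from above: starts at 0 to 0.2 (open), end stop at 1.6. Each radian moves all three jaws 7 mm inwards; they meet the 36 mm lock at about 1.15 and squeeze harder up to the end stop (10 N or more on each jaw there). The sleeve is stiff and stays where it is left; the handle needs 4 to 10 N
- handle (a point): On the axis of the sleeve's red upright handle, 18 mm below its top. The handle is a round bar 18 mm in diameter, 90 mm from the chuck's axis, standing from 32 to 118 mm above the bench; this point is 100 mm above the bench
- jaw0: One of the chuck's aluminium jaws (24 mm long radially, 16 mm wide, 22 mm high); its origin is on the chuck's axis, on the bench, when open, and slides with the jaw
- jaw1: Second jaw, the same
- jaw2: Third jaw, the same
- padlock: Loose tarnished brass padlock lying flat, body 55 x 60 x 26 mm, its shackle pointing along its +x to 67 mm; origin under the middle of its body. A bystander
- flag_hinge: Loose stainless flag hinge lying open, 92 x 100 x 14 mm; origin under its centre. A bystander
- hasp: Loose cast-aluminium hasp lying flat, 133 mm long (70 mm to its -x end, 63 mm to its +x end), 44 mm wide, 12 mm high; origin on its underside near the middle. A bystander
Things that resemble listed ones, but are neither listed nor needed, are in the scene too. What is meant by the part that bears chuck_face is not orange, and is the larger of those in its own colour.

How it is judged:
On the way, in this order (a step that is already met when the one before it is completed fails the run):
1. the lock stands upright on the chuck's face, within 9 mm of its centre, released (horizontal distance between lock_mid and chuck_face below 0.009 m and z of lock in the frame of chuck_face below 0.003 m and angle between lock's own z axis and vertical below 0.08 rad and contact force between the fingers and lock below 0.1 N and linear speed of lock below 0.02 m/s), for 0.2 s.
2. the sleeve has been turned past 1.3 rad and each of the three jaws presses the lock with more than 3 N (value of joint sleeve above 1.3 rad and contact force between each of jaw0, jaw1, jaw2 and lock above 3 N), for 0.2 s.
3. the plunger head is pressed to its stop (more than 7 of its 8 mm) in the clamped lock (value of joint plunger above 0.007 m and value of joint sleeve above 1.3 rad), for 0.1 s.
At the end, for the whole second after the job is handed in: The lock stands on the chuck's face (foot within 4 mm of it), upright within 0.06 rad, within 4 mm of the axis, with each of the three jaws pressing it with more than 3 N and the sleeve past 1.3 rad; the plunger is back out (less than 1 mm in) and the lock is still (all of step 2 and horizontal distance between lock_mid and chuck_face below 0.004 m and z of lock in the frame of chuck_face below 0.004 m and angle between lock's own z axis and vertical below 0.06 rad and value of joint plunger below 0.001 m and linear speed of lock below 0.01 m/s); the robot touches nothing.
It fails at once if the padlock is moved by more than 20 mm (distance of padlock from where it was at the start of the episode above 0.02 m).
It fails at once if the hinge is moved by more than 20 mm (distance of flag_hinge from where it was at the start of the episode above 0.02 m).
It fails at once if the hasp is moved by more than 20 mm (distance of hasp from where it was at the start of the episode above 0.02 m).
It also fails if it takes over 51 s, if anything falls off the work surface, if the arm or the gripper's body presses on something with over 40 N, if the wrist force passes 120 N, or if a joint passes its speed limit or range.

### The arm

A 6-joint arm with a two-finger parallel gripper is mounted at the origin on the work surface. World frame = base frame: x ahead of the robot, y to its left, z up, the work surface at z = 0. Lengths are in m, angles in rad, forces in N, time in s.
With the tool pointing down it reaches from about 0.275 to 0.825 m from the base axis. Payload 4.9 kg.
Tool frame: the origin (TCP) lies midway between the tips of the shut fingers; the grasp point (between the pads) lies 19 mm behind it; z points along the fingers, y is the direction in which the jaws open and shut (so a half turn about z gives the same grasp; the last joint's range is limited). The gripper opens to 85 mm and grips with 20 to 120 N. Pads are 22 mm wide; open, the fingers measure 114 mm over their backs; the gripper's body (76 mm by 85 mm) begins 54 mm behind the grasp point. The pads swing forward as they close: fully open they stand 13 mm farther back than shut.
Start: joints at [-1.366, 0.326, -0.193, 1.052, 0, 1.437], TCP at [0.183, -0.519, 0.231] pointing down, gripper open.
Joint ranges: [-2.65, 2.65], [-0.97, 1.79], [-1.3, 1.35], [-1.93, 2.1], [-1.47, 1.37], [-3.14, 3.14]. Speed limits (rad/s): [2.57, 2.57, 3.14, 3.14, 3.14, 3.14].

### API

Orientations are given as a 3x3 rotation matrix whose columns are the frame's x, y, z axes.
In Python, from bench import manip, camera, get_calibration, hand_in gives the robot as it stands.
- The arm moves only by the tool move_arm, never from a script. Its argument "increments" is a list of rows, each an object of numbers: "tx", "ty", "tz": the shift along the tool's x, y, z in m; "spin": the turn about the tool's z in rad; "claw": the finger opening in m, from 0 to 0.0854. In form: [{"tx": .., "ty": .., "tz": .., "spin": .., "claw": ..}, ...]. A call has 1 to 20 rows; each row shifts and turns the commanded pose from where the row before left it, along the tool's axes as they then stand; what a row does not reach is not made up. A row lasts 1/12 s, in which the tool goes at most 41.7 mm and 7.16 degrees, less where a joint would pass 70% of its speed; a pose out of reach is approached as far as the arm can. A call is refused whole if a number of a shift passes 0.0417 or a number of a turn 0.125, either way. A call with a gripper value outside its range is refused whole. The fingers move at their own pace and stop on an object; the grip force is fixed at half the most. Time passes only in rows, so rows that do not move let the fingers close. It gives the time, the measured TCP pose, the force and the opening at its end, in the units of the state.
- manip.get_state(): the state, without advancing time (a new reading comes with each control period).
- camera(name): name is "scene" or "side" or "wrist"; returns the picture (384x512x3 uint8, red, green, blue); there is no depth.
- get_calibration(name): a dict with "K" (3x3 intrinsics, pixels), "R" (3x3) and "t" (3): a world point X has camera coordinates R X + t; the wrist camera has in their place "hand_eye" (4x4, takes a point from camera to tool coordinates, whose origin is the TCP and whose axes are the flange's). Camera axes: x right, y down, z forward; pixel columns grow to the right and rows downward; lengths in m; the calibration is good to about 2 mm. The wrist camera is an equidistant fisheye: a pixel r from the principal point sees the ray r / f radians off the axis. A picture is of the moment at which its call begins: read the wrist's pose just before it. get_calibration takes no time and is no camera call.
- hand_in(): hands the job in, once; it reports no verdict.
The state is a dict: "time": time; "joints": joint angles; "qvel": joint speeds; "joint_torque": joint torques, N m; "tool_pos": TCP position; "orientation": TCP orientation; "force": force on the tool from outside, world axes, zero at the start; "torque": the same for the moment, N m; "finger_gap": finger opening in m.
Only numpy, scipy, OpenCV 4.12 (cv2) and the standard library are available. Lean on these libraries where they do the work, as an engineer would, in place of code of your own. Each camera call takes 0.05 s, during which the arm holds its last target.

## Working session

There is one attempt and no reset: what is moved stays moved. The work goes in short steps, Python scripts to look and compute and a tool call to move; the robot and the scene stay as the last step left them, time stands still between calls to the robot, and variables do not carry over. Pictures are saved under pics/ and viewed, and the job is handed in when it is done.

Besides the shell and the picture viewer there is one more tool, called after "Emit:" in YAML: its name, and indented under it one key for each argument. move_arm: Moves the arm, as the interface text tells. Its arguments: {"type":"object","properties":{"increments":{"type":"array"}},"required":["increments"]}

```bash
mkdir -p pics
python3 - <<'E'
from bench import manip,camera,get_calibration
import cv2,json,numpy as np
for n in("scene","side","wrist"):
    cv2.imwrite(f"pics/{n}0.png",camera(n)[:,:,::-1]); print(n,{k:np.round(v,4).tolist() for k,v in get_calibration(n).items() if not isinstance(v,str)})
print(manip.get_state())
E
```

```text
scene {'K': [[489.1165, 0.0, 252.4623], [0.0, 489.1165, 199.6753], [0.0, 0.0, 1.0]], 'R': [[0.1112, 0.9937, -0.0147], [0.8599, -0.1036, -0.4999], [-0.4983, 0.0429, -0.866]], 't': [-0.0745, -0.4516, 1.9966]}
side {'K': [[472.2458, 0.0, 250.2294], [0.0, 472.2458, 193.3939], [0.0, 0.0, 1.0]], 'R': [[-0.9587, -0.2842, -0.0143], [-0.2096, 0.7394, -0.6398], [0.1924, -0.6104, -0.7684]], 't': [0.541, 0.1744, 1.4206]}
wrist {'K': [[297.3186, 0.0, 249.1645], [0.0, 297.3186, 192.2971], [0.0, 0.0, 1.0]], 'hand_eye': [[0.0017, -0.9581, -0.2865, 0.073], [1.0, 0.0018, -0.0002, 0.0002], [0.0007, -0.2865, 0.9581, -0.1427], [0.0, 0.0, 0.0, 1.0]]}
{'time': 0.15, 'joints': array([-1.36619189e+00,  3.26788063e-01, -1.93318216e-01,  1.05201020e+00,
        3.92024816e-05,  1.43663331e+00]), 'qvel': array([ 0.00034932, -0.00247754,  0.00221153, -0.00111386,  0.00177832,
       -0.00068481]), 'joint_torque': array([ 1.32068595e-03, -4.43699634e+01,  2.62667531e+01,  1.03612573e-02,
       -1.10665542e-04,  3.67327502e-06]), 'tool_pos': array([ 0.18273268, -0.51830548,  0.23068752]), 'orientation': array([[ 9.43165021e-01,  3.32324677e-01, -2.29843065e-04],
       [ 3.32324686e-01, -9.43164149e-01,  1.30057843e-03],
       [ 2.15434568e-04, -1.30304261e-03, -9.99999128e-01]]), 'force': array([-0.42506055,  0.36519532, -0.61503099]), 'torque': array([-0.02568613, -0.03062874, -0.00477209]), 'finger_gap': 0.08499827504352317}
```

View pics/scene0.png

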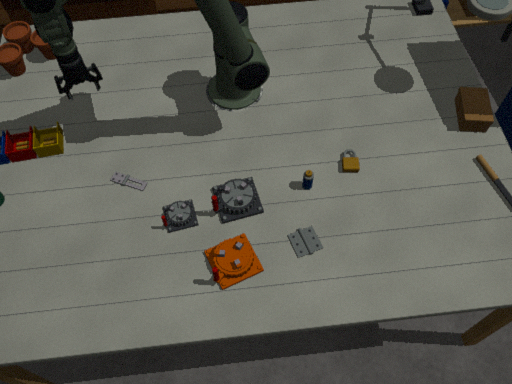

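View pics/side0.png

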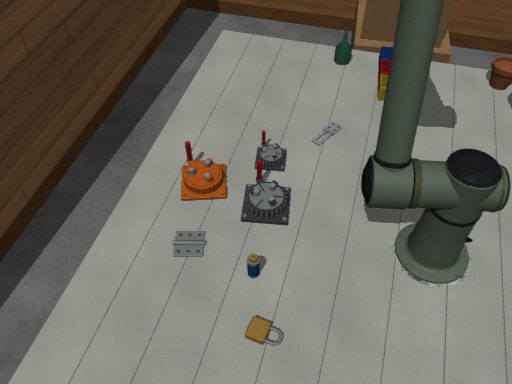

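View pics/wrist0.png

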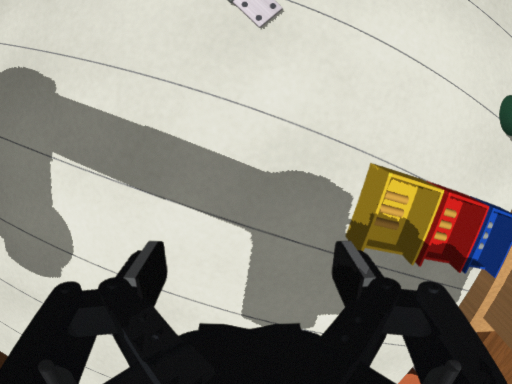

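Chuck candidates in the scene view are large grey (237,198), small grey (180,215) and orange (233,260). The large grey one fits: it isn't orange, and it is the larger of the two greys. I'll confirm this in an enlarged crop.

```bash
cat > h.py <<'E'
from bench import manip,camera,get_calibration
import cv2,numpy as np
def ray(n,u,v,st=None):
    c=get_calibration(n);K=np.array(c["K"]);d=np.array([(u-K[0,2])/K[0,0],(v-K[1,2])/K[1,1],1.])
    if n!="wrist":
        R=np.array(c["R"]);return -R.T@np.array(c["t"]),R.T@d/np.linalg.norm(d)
    r=np.hypot(d[0],d[1]);d=np.array([np.sin(r)*d[0]/r,np.sin(r)*d[1]/r,np.cos(r)])
    H=np.array(c["hand_eye"]);O=st["orientation"]
    return st["tool_pos"]+O@H[:3,3],O@H[:3,:3]@d
def onz(n,u,v,z,st=None):
    o,d=ray(n,u,v,st);return o+d*(z-o[2])/d[2]
def proj(n,X,st=None):
    c=get_calibration(n);K=np.array(c["K"]);X=np.array(X,float)
    if n!="wrist":
        p=np.array(c["R"])@X+np.array(c["t"]);p=K@p;return p[:2]/p[2]
    H=np.array(c["hand_eye"]);p=H[:3,:3].T@(st["orientation"].T@(X-st["tool_pos"])-H[:3,3])
    a=np.arctan2(np.hypot(p[0],p[1]),p[2]);e=p[:2]/np.hypot(p[0],p[1]);return K[:2,2]+K[0,0]*a*e
def snap(name,n):
    st=manip.get_state();im=camera(n)[:,:,::-1].copy();cv2.imwrite(f"pics/{name}.png",im);return st,im
E
python3 - <<'E'
import cv2,numpy as np
a=cv2.imread("pics/scene0.png")[150:290,150:370];b=cv2.imread("pics/side0.png")[120:290,170:300]
cv2.imwrite("pics/c1.png",cv2.resize(a,None,fx=3.6,fy=3.6,interpolation=2));cv2.imwrite("pics/c2.png",cv2.resize(b,None,fx=3.5,fy=3.5,interpolation=2))
E
```

```text
(no output)
```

View pics/c1.png

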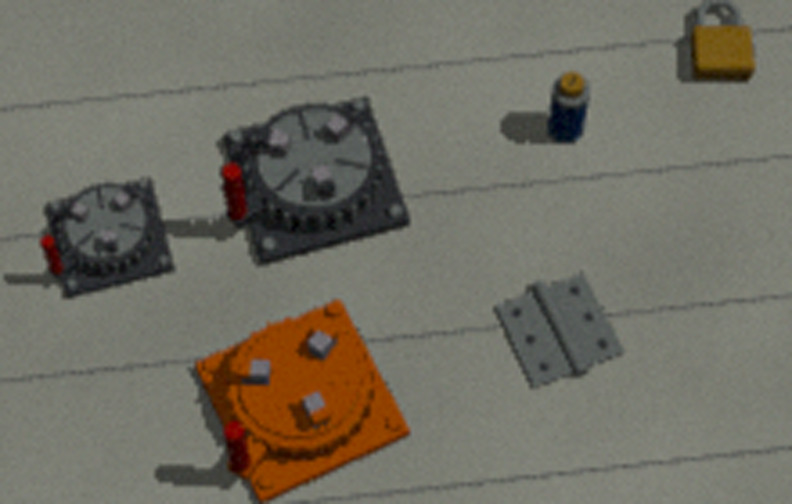

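View pics/c2.png

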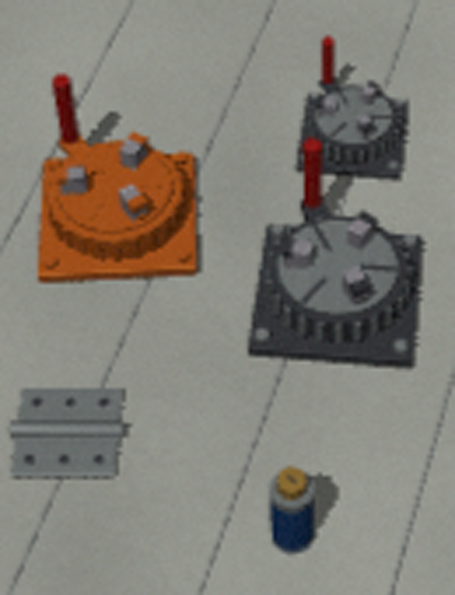

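The crops confirm it: the large grey chuck has its red handle at scene (214,198), and the small grey one is the decoy. Next I'll measure.

Run:
```python
from h import *
for nm,a,b,z in(("plunger",(308.9,172.8),(253.4,257.1),.088),("chuck",(237.5,193.9),(266.6,196.6),.05),("handletop",(214.4,197.8),(259.4,162),.118),
 ("padlock",(351,164.3),(259,329),.026),("hinge",(305,241.5),(189.5,244),.007),("orange handle",(215,268),(188,143),.118),("hasp",(128,181),(327,133),.01)):
    print(nm,onz("scene",*a,z).round(4),onz("side",*b,z).round(4))
```

```text
plunger [0.4948 0.2164 0.088 ] [0.489  0.2185 0.088 ]
chuck [ 0.5268 -0.0352  0.05  ] [ 0.5187 -0.0318  0.05  ]
handletop [ 0.573 -0.113  0.118] [ 0.5644 -0.1091  0.118 ]
padlock [0.4377 0.3858 0.026 ] [0.4242 0.39   0.026 ]
hinge [0.7134 0.1729 0.007 ] [0.7046 0.1788 0.007 ]
orange handle [ 0.8188 -0.129   0.118 ] [ 0.8158 -0.1284  0.118 ]
hasp [ 0.4014 -0.4229  0.01  ] [ 0.3923 -0.4176  0.01  ]
```

Emit:
move_arm:
  increments:
    - {"spin": -0.118}
    - {"spin": -0.118}
    - {"spin": -0.118}
    - {"spin": -0.118}
    - {"spin": -0.118}
    - {"spin": -0.118}
    - {"spin": -0.118}
    - {"spin": -0.118}
    - {"spin": -0.118}
    - {"spin": -0.118}
    - {"spin": -0.118}
    - {"spin": -0.118}
    - {"spin": -0.118}
    - {"spin": -0.118}
    - {"spin": -0.118}

```text
invalid input at $.increments[0]: expected keys tx, ty, tz, spin, claw
```

Emit:
move_arm:
  increments:
    - {"tx": 0.0148, "ty": 0.0339}
    - {"tx": 0.0148, "ty": 0.0339}
    - {"tx": 0.0148, "ty": 0.0339}
    - {"tx": 0.0148, "ty": 0.0339}
    - {"tx": 0.0148, "ty": 0.0339}
    - {"tx": 0.0148, "ty": 0.0339}
    - {"tx": 0.0148, "ty": 0.0339}
    - {"tx": 0.0148, "ty": 0.0339}
    - {"tx": 0.0148, "ty": 0.0339}
    - {"tx": 0.0148, "ty": 0.0339}
    - {"tx": 0.0148, "ty": 0.0339}
    - {"tx": 0.0148, "ty": 0.0339}
    - {"tx": 0.0148, "ty": 0.0339}
    - {"tx": 0.0148, "ty": 0.0339}
    - {"tx": 0.0148, "ty": 0.0339}
    - {"tx": 0.0148, "ty": 0.0339}
    - {}
    - {}

```text
invalid input at $.increments[0]: expected keys tx, ty, tz, spin, claw
```

Run:
```python
from h import *
st,im=snap("w1","wrist");print(st["time"],st["tool_pos"],st["orientation"].round(4).tolist(),st["joints"].round(3),st["force"])
for X in([.523,-.0335,.05],[.569,-.111,.118]): print(proj("wrist",X,st))
cv2.imwrite("pics/w1b.png",cv2.resize(im,(800,600),interpolation=2))
```

```text
0.15 [ 0.18273268 -0.51830548  0.23068752] [[0.9432, 0.3323, -0.0002], [0.3323, -0.9432, 0.0013], [0.0002, -0.0013, -1.0]] [-1.366  0.327 -0.193  1.052  0.     1.437] [-0.42506055  0.36519532 -0.61503099]
[  33.47061739 -112.69971895]
[  61.77572578 -162.39818829]
```

View pics/w1b.png

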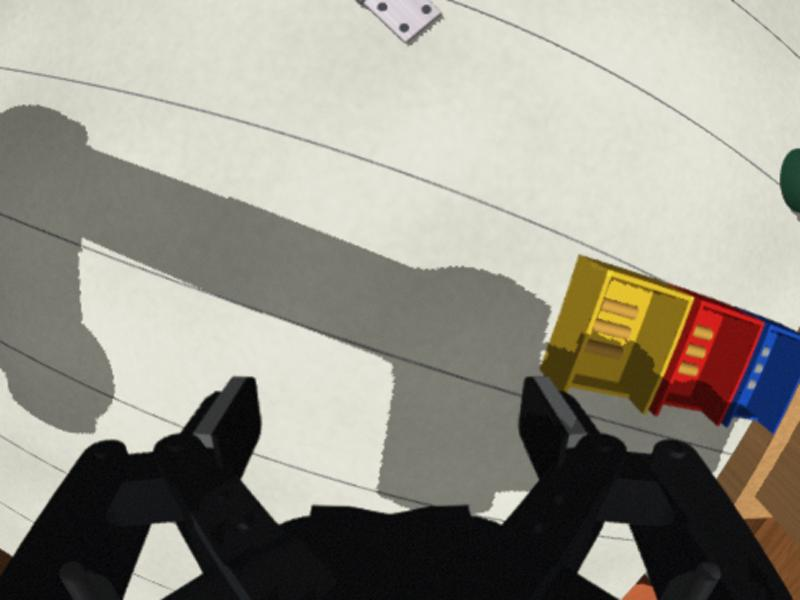

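The moves were refused because every row needs all five keys, so the arm is still at its start. The view shows only the hasp at the top and the bins on the right. I'll resend the moves in full.

Emit:
move_arm:
  increments:
    - {"tx": 0, "ty": 0, "tz": 0, "spin": -0.118, "claw": 0.085}
    - {"tx": 0, "ty": 0, "tz": 0, "spin": -0.118, "claw": 0.085}
    - {"tx": 0, "ty": 0, "tz": 0, "spin": -0.118, "claw": 0.085}
    - {"tx": 0, "ty": 0, "tz": 0, "spin": -0.118, "claw": 0.085}
    - {"tx": 0, "ty": 0, "tz": 0, "spin": -0.118, "claw": 0.085}
    - {"tx": 0, "ty": 0, "tz": 0, "spin": -0.118, "claw": 0.085}
    - {"tx": 0, "ty": 0, "tz": 0, "spin": -0.118, "claw": 0.085}
    - {"tx": 0, "ty": 0, "tz": 0, "spin": -0.118, "claw": 0.085}
    - {"tx": 0, "ty": 0, "tz": 0, "spin": -0.118, "claw": 0.085}
    - {"tx": 0, "ty": 0, "tz": 0, "spin": -0.118, "claw": 0.085}
    - {"tx": 0, "ty": 0, "tz": 0, "spin": -0.118, "claw": 0.085}
    - {"tx": 0, "ty": 0, "tz": 0, "spin": -0.118, "claw": 0.085}
    - {"tx": 0, "ty": 0, "tz": 0, "spin": -0.118, "claw": 0.085}
    - {"tx": 0, "ty": 0, "tz": 0, "spin": -0.118, "claw": 0.085}
    - {"tx": 0, "ty": 0, "tz": 0, "spin": -0.118, "claw": 0.085}

```text
time: 1.45
tool_pos: [0.1828, -0.5186, 0.2311]
orientation: [[-0.517, 0.856, -0.0], [0.856, 0.517, 0.0], [0.0, 0.0, -1.0]]
force: [-0.8, -0.4, -0.5]
finger_gap: 0.0851
```

Emit:
move_arm:
  increments:
    - {"tx": 0.0148, "ty": 0.0339, "tz": 0, "spin": 0, "claw": 0.085}
    - {"tx": 0.0148, "ty": 0.0339, "tz": 0, "spin": 0, "claw": 0.085}
    - {"tx": 0.0148, "ty": 0.0339, "tz": 0, "spin": 0, "claw": 0.085}
    - {"tx": 0.0148, "ty": 0.0339, "tz": 0, "spin": 0, "claw": 0.085}
    - {"tx": 0.0148, "ty": 0.0339, "tz": 0, "spin": 0, "claw": 0.085}
    - {"tx": 0.0148, "ty": 0.0339, "tz": 0, "spin": 0, "claw": 0.085}
    - {"tx": 0.0148, "ty": 0.0339, "tz": 0, "spin": 0, "claw": 0.085}
    - {"tx": 0.0148, "ty": 0.0339, "tz": 0, "spin": 0, "claw": 0.085}
    - {"tx": 0.0148, "ty": 0.0339, "tz": 0, "spin": 0, "claw": 0.085}
    - {"tx": 0.0148, "ty": 0.0339, "tz": 0, "spin": 0, "claw": 0.085}
    - {"tx": 0.0148, "ty": 0.0339, "tz": 0, "spin": 0, "claw": 0.085}
    - {"tx": 0.0148, "ty": 0.0339, "tz": 0, "spin": 0, "claw": 0.085}
    - {"tx": 0.0148, "ty": 0.0339, "tz": 0, "spin": 0, "claw": 0.085}
    - {"tx": 0.0148, "ty": 0.0339, "tz": 0, "spin": 0, "claw": 0.085}
    - {"tx": 0.0148, "ty": 0.0339, "tz": 0, "spin": 0, "claw": 0.085}
    - {"tx": 0.0148, "ty": 0.0339, "tz": 0, "spin": 0, "claw": 0.085}
    - {"tx": 0, "ty": 0, "tz": 0, "spin": 0, "claw": 0.085}
    - {"tx": 0, "ty": 0, "tz": 0, "spin": 0, "claw": 0.085}

```text
time: 2.95
tool_pos: [0.5277, -0.0359, 0.2308]
orientation: [[-0.516, 0.857, -0.001], [0.857, 0.516, -0.0], [0.0, -0.001, -1.0]]
force: [-0.1, -0.5, -0.4]
finger_gap: 0.0851
```

Run:
```python
from h import *
st,im=snap("w1","wrist");print(st["time"],st["tool_pos"],st["orientation"].round(4).tolist(),st["joints"].round(3),st["force"])
for X in([.523,-.0335,.05],[.569,-.111,.118]): print(proj("wrist",X,st))
cv2.imwrite("pics/w1b.png",cv2.resize(im,(800,600),interpolation=2))
np.save("st1.npy",st,allow_pickle=True)
```

```text
2.95 [ 0.52766163 -0.03586862  0.23079833] [[-0.5157, 0.8568, -0.0008], [0.8568, 0.5157, -0.0001], [0.0003, -0.0007, -1.0]] [-0.207  0.288 -0.248  1.036 -0.     0.822] [-0.13297992 -0.5498863  -0.37194655]
[246.59489952 168.02820689]
[245.58788326 271.17373963]
```

View pics/w1b.png

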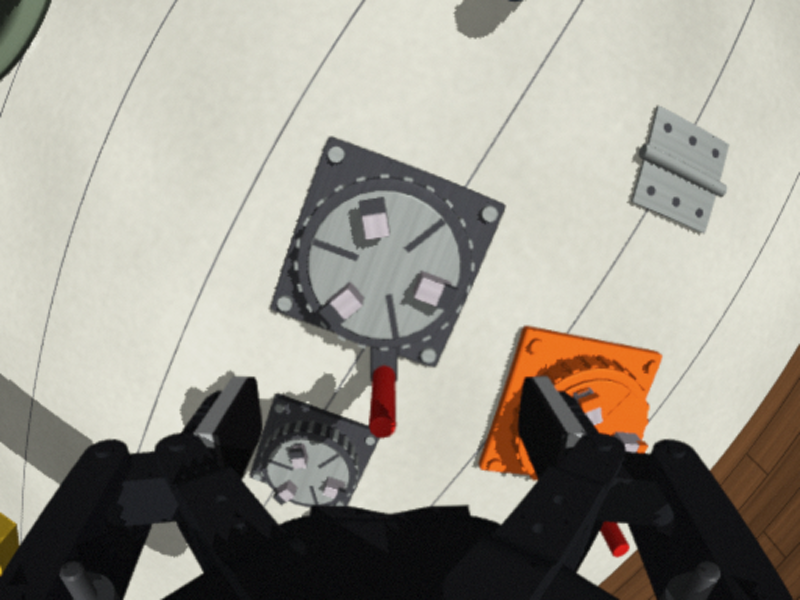

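The wrist view shows the large chuck with its face centre near (246,169) at native scale. The three jaws are at about (375,223), (430,290) and (345,303) in the enlarged view. The handle top is at (244,273).

Run:
```python
from h import *
st=np.load("st1.npy",allow_pickle=True).item();im=cv2.imread("pics/w1.png")
b=[onz("wrist",u/1.5625,v/1.5625,.013,st)[:2] for u,v in((335,154),(489,214),(428,356),(284,304))]
print("bolts mean",np.mean(b,0),[np.linalg.norm(b[i]-b[(i+1)%4]).round(4) for i in range(4)])
# radial scan of face edge: last bright->dark transition
g=cv2.GaussianBlur(cv2.cvtColor(im,6),(3,3),0).astype(int);P=[]
c=np.array([.526,-.0345])
for it in range(2):
  P=[]
  for a in np.arange(0,2*np.pi,.05):
    pr=[g[tuple(np.round(proj("wrist",[c[0]+r*np.cos(a),c[1]+r*np.sin(a),.05],st)).astype(int)[::-1])] for r in np.arange(.04,.062,.0007)]
    d=np.diff(pr);k=d.argmin()
    if d[k]<-15:P.append(c+(.04+.0007*(k+.5))*np.array([np.cos(a),np.sin(a)]))
  P=np.array(P)
  for _ in range(4):
    s=np.linalg.lstsq(np.c_[2*P,np.ones(len(P))],(P**2).sum(1),rcond=None)[0];r=np.sqrt(s[2]+s[:2]@s[:2])
    e=abs(np.linalg.norm(P-s[:2],axis=1)-r);P=P[e<max(.0012,np.median(e)*2)]
  c=s[:2];print("face",c,r,len(P),e.mean())
hsv=cv2.cvtColor(im,40);m=((hsv[...,0]<8)|(hsv[...,0]>172))&(hsv[...,1]>150)&(hsv[...,2]>60);ys,xs=np.nonzero(m&(np.arange(512)<300));print("red",xs.min(),xs.max(),ys.min(),ys.max())
h=onz("wrist",244.5,273.5,.118,st);print("handle",h,np.linalg.norm(h[:2]-c),np.degrees(np.arctan2(*(h[:2]-c)[::-1])))
for u,v in((375,223),(430,290),(345,303)):
  j=onz("wrist",u/1.5625,v/1.5625,.072,st)[:2]-c;print("jaw",np.linalg.norm(j),np.degrees(np.arctan2(j[1],j[0])))
```

```text
bolts mean [ 0.52435317 -0.0386732 ] [np.float64(0.1287), np.float64(0.1285), np.float64(0.1282), np.float64(0.1285)]Traceback (most recent call last):
  File "<stdin>", line 11, in <module>
  File "h.py", line 13, in proj
    c=get_calibration(n);K=np.array(c["K"]);X=np.array(X,float)
ValueError: time passes only in moves, steps and waits
```

```bash
sed -i 's/^def ray/_C={n:get_calibration(n) for n in("scene","side","wrist")}\ndef ray/; s/c=get_calibration(n)/c=_C[n]/' h.py
cat > f.py <<'E'
from h import *
def face(im,st,c,z=.05):
  g=cv2.GaussianBlur(cv2.cvtColor(im,6),(3,3),0).astype(int)
  for it in range(2):
    P=[]
    for a in np.arange(0,2*np.pi,.05):
      pr=[]
      for r in np.arange(.04,.062,.0007):
        u,v=np.round(proj("wrist",[c[0]+r*np.cos(a),c[1]+r*np.sin(a),z],st)).astype(int)
        pr.append(g[v,u] if 0<=u<512 and 0<=v<384 else 0)
      d=np.diff(pr);k=d.argmin()
      if d[k]<-15:P.append(c+(.04+.0007*(k+.5))*np.array([np.cos(a),np.sin(a)]))
    P=np.array(P)
    for _ in range(4):
      s=np.linalg.lstsq(np.c_[2*P,np.ones(len(P))],(P**2).sum(1),rcond=None)[0];r=np.sqrt(s[2]+s[:2]@s[:2])
      e=abs(np.linalg.norm(P-s[:2],axis=1)-r);P=P[e<max(.0012,np.median(e)*2)]
    c=s[:2]
  print("face",c,r,len(P),e.mean());return c
E
python3 - <<'E'
from f import *
st=np.load("st1.npy",allow_pickle=True).item();im=cv2.imread("pics/w1.png")
c=face(im,st,np.array([.526,-.0345]))
h=onz("wrist",244.5,273.5,.118,st);print("handle",h,np.linalg.norm(h[:2]-c),np.degrees(np.arctan2(*(h[:2]-c)[::-1])))
for u,v in((375,223),(430,290),(345,303)):
  j=onz("wrist",u/1.5625,v/1.5625,.072,st)[:2]-c;print("jaw",np.linalg.norm(j),np.degrees(np.arctan2(j[1],j[0])))
E
```

```text
face [ 0.52328833 -0.03654598] 0.05421480792167715 90 0.0003562214271577534
handle [ 0.56949264 -0.11395659  0.118     ] 0.0901512077666646 -59.168157906345286
jaw 0.034207792809025084 129.76908105365354
jaw 0.03363869958692855 11.240949453916503
jaw 0.03315933108449945 -110.41468234507452
```

Emit:
move_arm:
  increments:
    - {"tx": 0.033, "ty": 0.0167, "tz": 0, "spin": 0, "claw": 0.085}
    - {"tx": 0.033, "ty": 0.0167, "tz": 0, "spin": 0, "claw": 0.085}
    - {"tx": 0.033, "ty": 0.0167, "tz": 0, "spin": 0, "claw": 0.085}
    - {"tx": 0.033, "ty": 0.0167, "tz": 0, "spin": 0, "claw": 0.085}
    - {"tx": 0.033, "ty": 0.0167, "tz": 0, "spin": 0, "claw": 0.085}
    - {"tx": 0.033, "ty": 0.0167, "tz": 0, "spin": 0, "claw": 0.085}
    - {"tx": 0, "ty": 0, "tz": 0, "spin": 0, "claw": 0.085}
    - {"tx": 0, "ty": 0, "tz": 0, "spin": 0, "claw": 0.085}
    - {"tx": 0, "ty": 0, "tz": 0, "spin": 0, "claw": 0.085}

```text
time: 3.75
tool_pos: [0.5116, 0.1825, 0.2312]
orientation: [[-0.511, 0.859, -0.0], [0.859, 0.511, -0.001], [-0.0, -0.001, -1.0]]
force: [-0.2, -0.1, 0.1]
finger_gap: 0.0846
```

Run:
```python
from h import *
st,im=snap("w2","wrist");print(st["time"],st["tool_pos"],st["orientation"].round(4).tolist())
print(proj("wrist",[.492,.2175,.088],st))
cv2.imwrite("pics/w2b.png",cv2.resize(im,(800,600),interpolation=2))
np.save("st2.npy",st,allow_pickle=True)
hsv=cv2.cvtColor(im,40)
m=((hsv[...,0]>14)&(hsv[...,0]<30)&(hsv[...,1]>110)&(hsv[...,2]>70)).astype(np.uint8)
n,_,s,cc=cv2.connectedComponentsWithStats(m)
for i in range(1,n):
  if s[i,4]>60: print(s[i],cc[i],onz("wrist",*cc[i],.086,st))
```

```text
3.75 [0.51161008 0.18252747 0.2312215 ] [[-0.5113, 0.8594, -0.0004], [0.8594, 0.5113, -0.0008], [-0.0005, -0.0008, -1.0]]
[250.20531342 139.87860868]
[253   0  47  19 497] [277.8028169    6.36016097] [0.44633326 0.34576669 0.086     ]
[238 129  25  24 444] [250.06306306 140.50225225] [0.49231886 0.21671009 0.086     ]
```

View pics/w2b.png

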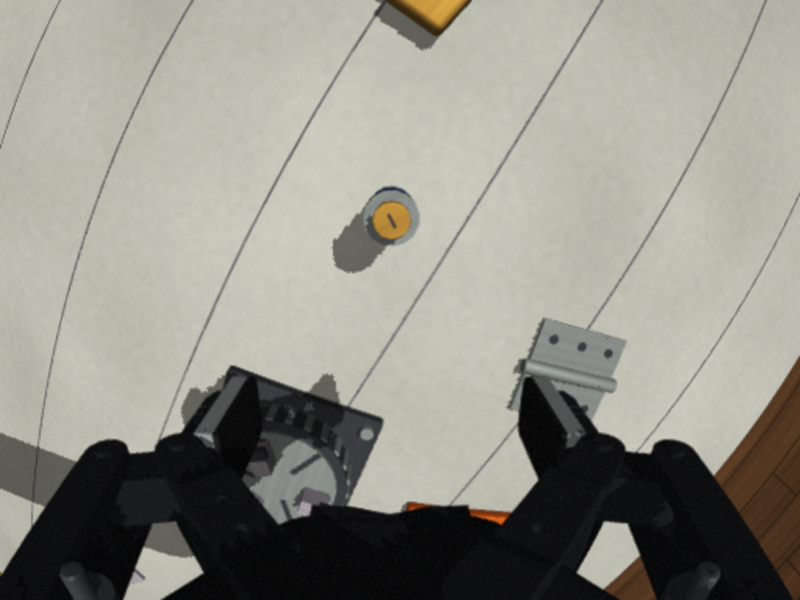

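The wrist view shows the lock's brass head at (250,140.5), which puts the lock at (0.492,0.217). That agrees with the fixed cameras.

Emit:
move_arm:
  increments:
    - {"tx": 0.0393, "ty": 0.001, "tz": 0, "spin": 0, "claw": 0.085}
    - {"tx": 0, "ty": 0, "tz": 0.02, "spin": 0, "claw": 0.085}
    - {"tx": 0, "ty": 0, "tz": 0.028, "spin": 0, "claw": 0.085}
    - {"tx": 0, "ty": 0, "tz": 0.028, "spin": 0, "claw": 0.085}
    - {"tx": 0, "ty": 0, "tz": 0.028, "spin": 0, "claw": 0.085}
    - {"tx": 0, "ty": 0, "tz": 0.028, "spin": 0, "claw": 0.085}
    - {"tx": 0, "ty": 0, "tz": 0.028, "spin": 0, "claw": 0.085}
    - {"tx": 0, "ty": 0, "tz": 0.022, "spin": 0, "claw": 0.085}
    - {"tx": 0, "ty": 0, "tz": 0.014, "spin": 0, "claw": 0.085}
    - {"tx": 0, "ty": 0, "tz": 0, "spin": 0, "claw": 0.085}
    - {"tx": 0, "ty": 0, "tz": 0, "spin": 0, "claw": 0.085}

```text
time: 4.72
tool_pos: [0.4924, 0.2164, 0.0349]
orientation: [[-0.51, 0.86, -0.002], [0.86, 0.51, -0.001], [0.0, -0.002, -1.0]]
force: [0.1, 0.5, 0.7]
finger_gap: 0.0847
```

Run:
```python
from h import *
st,im=snap("w3","wrist");print(st["time"],st["tool_pos"],st["force"])
print(proj("wrist",[.4923,.2167,.088],st))
cv2.imwrite("pics/w3b.png",cv2.resize(im,(800,600),interpolation=2))
```

```text
4.7167 [0.49237295 0.21641463 0.03493552] [0.13472901 0.54734665 0.69231215]
[248.80235786 308.32718653]
```

View pics/w3b.png

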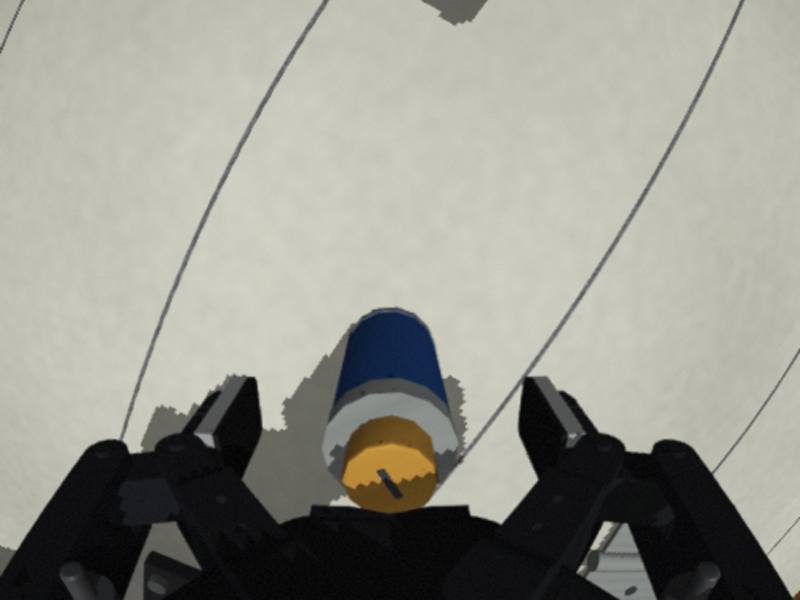

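The lock is centred between the open fingers, with its head at about (249.6,306) against a predicted (248.8,308). I'll close now.

Emit:
move_arm:
  increments:
    - {"tx": 0, "ty": 0, "tz": 0, "spin": 0, "claw": 0.02}
    - {"tx": 0, "ty": 0, "tz": 0, "spin": 0, "claw": 0.02}
    - {"tx": 0, "ty": 0, "tz": 0, "spin": 0, "claw": 0.02}
    - {"tx": 0, "ty": 0, "tz": 0, "spin": 0, "claw": 0.02}
    - {"tx": 0, "ty": 0, "tz": 0, "spin": 0, "claw": 0.02}
    - {"tx": 0, "ty": 0, "tz": 0, "spin": 0, "claw": 0.02}
    - {"tx": 0, "ty": 0, "tz": 0, "spin": 0, "claw": 0.02}
    - {"tx": 0, "ty": 0, "tz": 0, "spin": 0, "claw": 0.02}
    - {"tx": 0, "ty": 0, "tz": 0, "spin": 0, "claw": 0.02}
    - {"tx": 0, "ty": 0, "tz": 0, "spin": 0, "claw": 0.02}

```text
time: 5.6
tool_pos: [0.4928, 0.2182, 0.0362]
orientation: [[-0.513, 0.859, 0.001], [0.859, 0.513, -0.0], [-0.001, 0.001, -1.0]]
force: [-1.2, -0.7, 5.2]
finger_gap: 0.0346
```

Emit:
move_arm:
  increments:
    - {"tx": 0, "ty": 0, "tz": -0.01, "spin": 0, "claw": 0.02}
    - {"tx": 0, "ty": 0, "tz": -0.02, "spin": 0, "claw": 0.02}
    - {"tx": 0, "ty": 0, "tz": -0.03, "spin": 0, "claw": 0.02}
    - {"tx": 0, "ty": 0, "tz": -0.03, "spin": 0, "claw": 0.02}
    - {"tx": 0, "ty": 0, "tz": -0.02, "spin": 0, "claw": 0.02}
    - {"tx": 0, "ty": 0, "tz": -0.01, "spin": 0, "claw": 0.02}
    - {"tx": 0, "ty": 0, "tz": 0, "spin": 0, "claw": 0.02}
    - {"tx": 0, "ty": 0, "tz": 0, "spin": 0, "claw": 0.02}
    - {"tx": 0, "ty": 0, "tz": 0, "spin": 0, "claw": 0.02}

```text
time: 6.35
tool_pos: [0.4913, 0.2178, 0.1537]
orientation: [[-0.512, 0.859, -0.003], [0.859, 0.512, -0.001], [0.001, -0.003, -1.0]]
force: [-0.8, 0.2, -3.3]
finger_gap: 0.0348
```

Run:
```python
from h import *
st,im=snap("w4","wrist");print(st["time"],st["tool_pos"],st["orientation"].round(4).tolist(),st["force"],st["finger_gap"])
O=st["orientation"];p=st["tool_pos"]
for z in(.055,.041,-.033): q=p-O[:,2]*z; print(z,proj("wrist",q,st)*1.5625)
cv2.imwrite("pics/w4b.png",cv2.resize(im,(800,600),interpolation=2))
st,im=snap("s4","side")
a=np.array(proj("side",p)).astype(int);print(a)
cv2.imwrite("pics/s4b.png",cv2.resize(im[a[1]-60:a[1]+60,a[0]-60:a[0]+60],None,fx=5,fy=5,interpolation=2))
```

```text
6.35 [0.49128672 0.21784847 0.15371367] [[-0.5125, 0.8587, -0.0028], [0.8587, 0.5125, -0.0008], [0.0008, -0.0028, -1.0]] [-0.75039494  0.15908414 -3.29919518] 0.03477992079334573
0.055 [388.81207759 487.67596557]
0.041 [388.83959996 454.42471301]
-0.033 [388.93544931 348.24806162]
[252 243]
```

View pics/w4b.png

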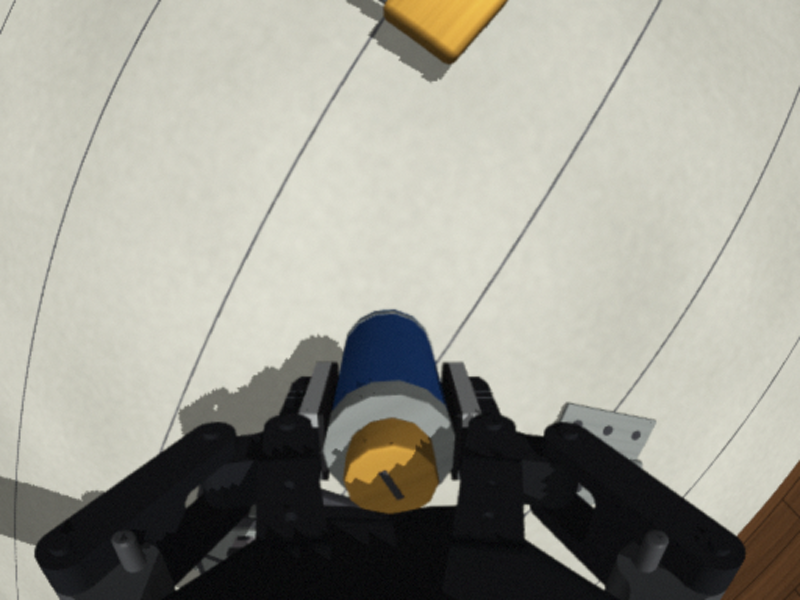

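View pics/s4b.png

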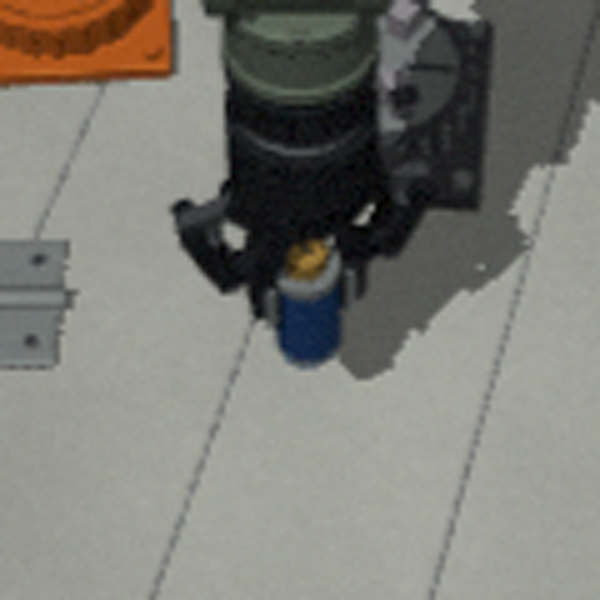

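The lock is gripped upright: the head is at zoomed (391,480), on the tool axis to within about 1.5 mm. The weight reads about 3.3 N. I'll carry it over the chuck.

Emit:
move_arm:
  increments:
    - {"tx": -0.0136, "ty": -0.0063, "tz": 0, "spin": 0, "claw": 0.02}
    - {"tx": -0.0236, "ty": -0.0103, "tz": 0, "spin": 0, "claw": 0.02}
    - {"tx": -0.0236, "ty": -0.0103, "tz": 0, "spin": 0, "claw": 0.02}
    - {"tx": -0.0236, "ty": -0.0103, "tz": 0, "spin": 0, "claw": 0.02}
    - {"tx": -0.0236, "ty": -0.0103, "tz": 0, "spin": 0, "claw": 0.02}
    - {"tx": -0.0236, "ty": -0.0103, "tz": 0, "spin": 0, "claw": 0.02}
    - {"tx": -0.0236, "ty": -0.0103, "tz": 0, "spin": 0, "claw": 0.02}
    - {"tx": -0.0236, "ty": -0.0103, "tz": 0, "spin": 0, "claw": 0.02}
    - {"tx": -0.0236, "ty": -0.0103, "tz": 0, "spin": 0, "claw": 0.02}
    - {"tx": -0.0236, "ty": -0.0103, "tz": 0, "spin": 0, "claw": 0.02}
    - {"tx": -0.01, "ty": -0.004, "tz": 0, "spin": 0, "claw": 0.02}
    - {"tx": 0, "ty": 0, "tz": 0, "spin": 0, "claw": 0.02}
    - {"tx": 0, "ty": 0, "tz": 0, "spin": 0, "claw": 0.02}
    - {"tx": 0, "ty": 0, "tz": 0, "spin": 0, "claw": 0.02}

```text
time: 7.62
tool_pos: [0.5244, -0.0363, 0.1546]
orientation: [[-0.513, 0.858, -0.002], [0.858, 0.513, 0.001], [0.002, -0.001, -1.0]]
force: [0.5, -0.4, -3.3]
finger_gap: 0.0351
```

Run:
```python
from f import *
st,im=snap("w5","wrist");print(st["time"],st["tool_pos"],st["orientation"].round(4).tolist(),st["force"],st["finger_gap"])
try: face(im,st,np.array([.5235,-.037]))
except Exception as e: print(e)
p=st["tool_pos"]
e=np.array([.5235,-.037,0])-p; print("to go tx,ty",st["orientation"].T@e)
cv2.imwrite("pics/w5b.png",cv2.resize(im,(800,600),interpolation=2))
```

```text
7.6167 [ 0.52436609 -0.03628353  0.15461193] [[-0.513, 0.8584, -0.0015], [0.8584, 0.513, 0.0011], [0.0017, -0.0008, -1.0]] [ 0.48078978 -0.37149718 -3.33262963] 0.03507446499611502
face [ 0.5231978  -0.03614683] 0.0537027728779028 65 0.0003646149655139318
to go tx,ty [-0.00043551 -0.00099125  0.15461223]
```

View pics/w5b.png

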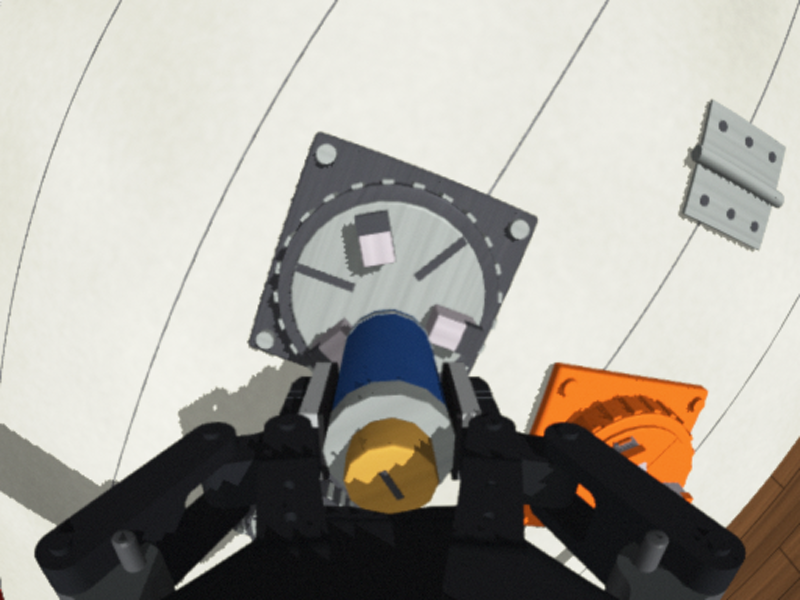

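The second view puts the face centre at (0.5232,-0.0361), which agrees with the first. The lock is over it to within 1 mm. Descending.

Emit:
move_arm:
  increments:
    - {"tx": 0, "ty": -0.001, "tz": 0.01, "spin": 0, "claw": 0.02}
    - {"tx": 0, "ty": 0, "tz": 0.014, "spin": 0, "claw": 0.02}
    - {"tx": 0, "ty": 0, "tz": 0.014, "spin": 0, "claw": 0.02}
    - {"tx": 0, "ty": 0, "tz": 0.012, "spin": 0, "claw": 0.02}
    - {"tx": 0, "ty": 0, "tz": 0.008, "spin": 0, "claw": 0.02}
    - {"tx": 0, "ty": 0, "tz": 0.005, "spin": 0, "claw": 0.02}
    - {"tx": 0, "ty": 0, "tz": 0, "spin": 0, "claw": 0.02}
    - {"tx": 0, "ty": 0, "tz": 0, "spin": 0, "claw": 0.02}

```text
time: 8.33
tool_pos: [0.5242, -0.0375, 0.0923]
orientation: [[-0.513, 0.858, -0.0], [0.858, 0.513, 0.0], [0.0, -0.0, -1.0]]
force: [0.8, 0.3, -3.0]
finger_gap: 0.0346
```

Emit:
move_arm:
  increments:
    - {"tx": 0, "ty": 0, "tz": 0.0015, "spin": 0, "claw": 0.02}
    - {"tx": 0, "ty": 0, "tz": 0.001, "spin": 0, "claw": 0.02}
    - {"tx": 0, "ty": 0, "tz": 0, "spin": 0, "claw": 0.02}

```text
time: 8.58
tool_pos: [0.5245, -0.0379, 0.0901]
orientation: [[-0.512, 0.859, 0.001], [0.859, 0.512, -0.0], [-0.001, 0.001, -1.0]]
force: [0.3, -0.2, -3.5]
finger_gap: 0.0347
```

Run:
```python
from f import *
st,im=snap("w6","wrist");print(st["time"],st["tool_pos"],st["force"],st["finger_gap"])
cv2.imwrite("pics/w6b.png",cv2.resize(im,(800,600),interpolation=2))
```

```text
8.5833 [ 0.52447573 -0.03785077  0.09011284] [ 0.32910352 -0.18123547 -3.50849775] 0.034723366494096915
```

View pics/w6b.png

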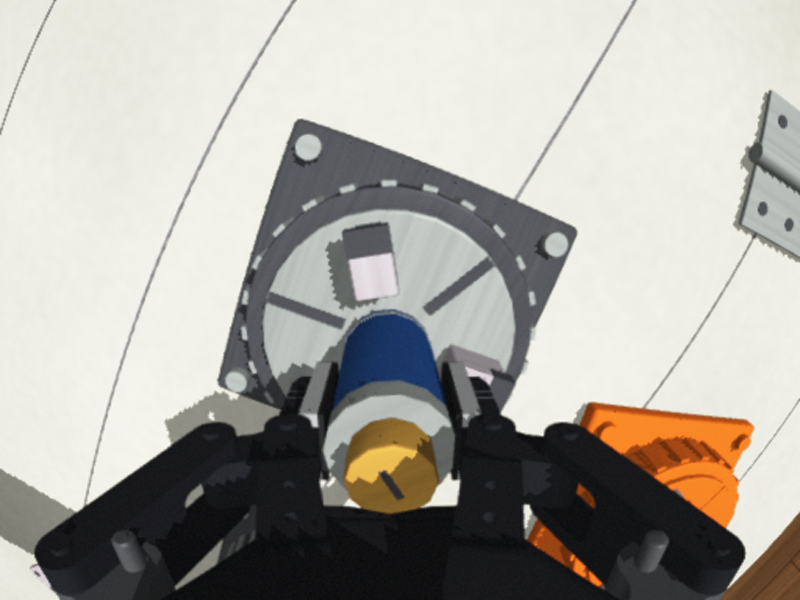

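Emit:
move_arm:
  increments:
    - {"tx": 0, "ty": 0, "tz": 0.001, "spin": 0, "claw": 0.02}
    - {"tx": 0, "ty": 0, "tz": 0.001, "spin": 0, "claw": 0.02}
    - {"tx": 0, "ty": 0, "tz": 0, "spin": 0, "claw": 0.02}

```text
time: 8.88
tool_pos: [0.5241, -0.0378, 0.0877]
orientation: [[-0.512, 0.859, -0.0], [0.859, 0.512, 0.0], [0.0, -0.0, -1.0]]
force: [-0.1, 0.5, -2.6]
finger_gap: 0.0349
```

Emit:
move_arm:
  increments:
    - {"tx": 0, "ty": 0, "tz": 0.001, "spin": 0, "claw": 0.02}
    - {"tx": 0, "ty": 0, "tz": 0.0005, "spin": 0, "claw": 0.02}
    - {"tx": 0, "ty": 0, "tz": 0, "spin": 0, "claw": 0.02}

```text
time: 9.13
tool_pos: [0.5242, -0.0378, 0.0863]
orientation: [[-0.512, 0.859, 0.0], [0.859, 0.512, 0.0], [0.0, 0.0, -1.0]]
force: [0.4, -0.6, -2.8]
finger_gap: 0.0351
```

Emit:
move_arm:
  increments:
    - {"tx": 0, "ty": 0, "tz": 0.0007, "spin": 0, "claw": 0.02}
    - {"tx": 0, "ty": 0, "tz": 0, "spin": 0, "claw": 0.02}
    - {"tx": 0, "ty": 0, "tz": 0, "spin": 0, "claw": 0.02}

```text
time: 9.38
tool_pos: [0.5243, -0.0379, 0.0862]
orientation: [[-0.512, 0.859, 0.0], [0.859, 0.512, -0.0], [-0.001, 0.0, -1.0]]
force: [-2.7, 0.6, 6.0]
finger_gap: 0.0349
```

Emit:
move_arm:
  increments:
    - {"tx": 0, "ty": 0, "tz": 0.0007, "spin": 0, "claw": 0.02}
    - {"tx": 0, "ty": 0, "tz": 0, "spin": 0, "claw": 0.02}
    - {"tx": 0, "ty": 0, "tz": 0, "spin": 0, "claw": 0.02}

```text
time: 9.63
tool_pos: [0.5243, -0.0379, 0.0862]
orientation: [[-0.512, 0.859, 0.001], [0.859, 0.512, -0.001], [-0.001, 0.0, -1.0]]
force: [-4.6, 0.8, 11.9]
finger_gap: 0.0348
```

Contact came at TCP z 0.0862, the expected height for the foot on the face. Releasing.

Emit:
move_arm:
  increments:
    - {"tx": 0, "ty": 0, "tz": -0.0007, "spin": 0, "claw": 0.02}
    - {"tx": 0, "ty": 0, "tz": 0, "spin": 0, "claw": 0.045}
    - {"tx": 0, "ty": 0, "tz": 0, "spin": 0, "claw": 0.065}
    - {"tx": 0, "ty": 0, "tz": 0, "spin": 0, "claw": 0.08}
    - {"tx": 0, "ty": 0, "tz": 0, "spin": 0, "claw": 0.08}
    - {"tx": 0, "ty": 0, "tz": 0, "spin": 0, "claw": 0.08}
    - {"tx": 0, "ty": 0, "tz": 0, "spin": 0, "claw": 0.08}
    - {"tx": 0, "ty": 0, "tz": 0, "spin": 0, "claw": 0.08}

```text
time: 10.3
tool_pos: [0.5242, -0.0378, 0.0855]
orientation: [[-0.512, 0.859, -0.0], [0.859, 0.512, 0.0], [0.0, 0.0, -1.0]]
force: [0.7, 0.2, -0.8]
finger_gap: 0.0802
```

Emit:
move_arm:
  increments:
    - {"tx": 0, "ty": 0, "tz": -0.02, "spin": 0, "claw": 0.08}
    - {"tx": 0, "ty": 0, "tz": -0.03, "spin": 0, "claw": 0.08}
    - {"tx": 0, "ty": 0, "tz": -0.03, "spin": 0, "claw": 0.08}
    - {"tx": 0, "ty": 0, "tz": -0.03, "spin": 0, "claw": 0.08}
    - {"tx": 0, "ty": 0, "tz": -0.03, "spin": 0, "claw": 0.08}
    - {"tx": 0, "ty": 0, "tz": 0, "spin": 0, "claw": 0.08}
    - {"tx": 0, "ty": 0, "tz": 0, "spin": 0, "claw": 0.08}
    - {"tx": 0, "ty": 0, "tz": 0, "spin": 0, "claw": 0.08}

```text
time: 10.97
tool_pos: [0.5238, -0.0377, 0.2251]
orientation: [[-0.512, 0.859, -0.0], [0.859, 0.512, 0.0], [0.0, -0.0, -1.0]]
force: [-0.6, -0.4, -0.9]
finger_gap: 0.08
```

Run:
```python
from f import *
st,im=snap("w7","wrist");print(st["time"],st["tool_pos"],st["orientation"].round(4).tolist(),st["force"],st["finger_gap"])
np.save("st7.npy",st,allow_pickle=True)
hsv=cv2.cvtColor(im,40)
m=((hsv[...,0]>14)&(hsv[...,0]<30)&(hsv[...,1]>110)&(hsv[...,2]>70)).astype(np.uint8)
n,_,s,cc=cv2.connectedComponentsWithStats(m)
for i in range(1,n):
  if s[i,4]>60: print(s[i],cc[i],onz("wrist",*cc[i],.136,st))
try: face(im,st,np.array([.5235,-.037]))
except Exception as e: print(e)
print(proj("wrist",[.5233,-.0365,.138],st)*1.5625)
cv2.imwrite("pics/w7b.png",cv2.resize(im,(800,600),interpolation=2))
```

```text
10.9667 [ 0.5238464  -0.03771709  0.22508103] [[-0.5124, 0.8587, -0.0004], [0.8587, 0.5124, 0.0001], [0.0003, -0.0003, -1.0]] [-0.64490652 -0.35848528 -0.93972138] 0.08004928789908573
[234 182  29  31 664] [248.39759036 196.93072289] [ 0.52358668 -0.03821072  0.136     ]
[  0 331  13  38 308] [  4.47077922 347.43181818] [ 0.31826003 -0.46004173  0.136     ]
face [ 0.52332163 -0.03664558] 0.054157235167873644 85 0.00039152926303723956
[389.33171881 305.89204311]
```

View pics/w7b.png

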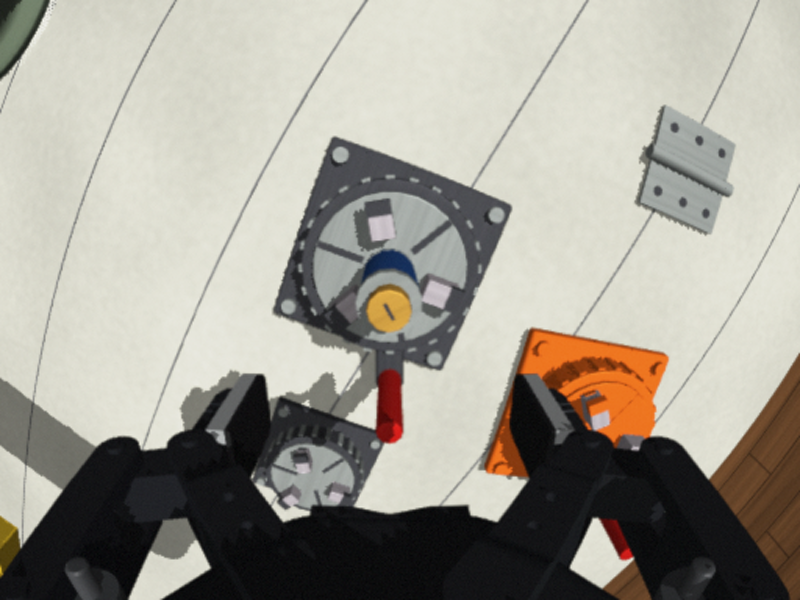

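The lock stands upright and released: the head is at (248,197), about 1.5 mm from the axis. The hinge and the orange chuck are untouched. Next I'll go over the handle and cage it, with the jaw axis tangential.

Emit:
move_arm:
  increments:
    - {"tx": -0.0222, "ty": 0, "tz": 0, "spin": 0, "claw": 0.06}
    - {"tx": -0.0222, "ty": 0, "tz": 0, "spin": 0, "claw": 0.06}
    - {"tx": -0.0222, "ty": 0, "tz": 0, "spin": 0, "claw": 0.06}
    - {"tx": -0.0222, "ty": 0, "tz": 0, "spin": 0, "claw": 0.06}
    - {"tx": 0, "ty": 0, "tz": 0.02, "spin": 0, "claw": 0.06}
    - {"tx": 0, "ty": 0, "tz": 0.03, "spin": 0, "claw": 0.06}
    - {"tx": 0, "ty": 0, "tz": 0.02, "spin": 0, "claw": 0.06}
    - {"tx": 0, "ty": 0, "tz": 0.01, "spin": 0, "claw": 0.06}
    - {"tx": 0, "ty": 0, "tz": 0, "spin": 0, "claw": 0.06}
    - {"tx": 0, "ty": 0, "tz": 0, "spin": 0, "claw": 0.06}

```text
time: 11.85
tool_pos: [0.5691, -0.1138, 0.1448]
orientation: [[-0.512, 0.859, -0.002], [0.859, 0.512, 0.001], [0.002, -0.001, -1.0]]
force: [-0.8, 0.1, 0.0]
finger_gap: 0.0599
```

Run:
```python
from f import *
st,im=snap("w8","wrist");print(st["time"],st["tool_pos"],st["orientation"].round(4).tolist(),st["force"],st["finger_gap"])
print(proj("wrist",[.5694,-.1139,.118],st)*1.5625)
cv2.imwrite("pics/w8b.png",cv2.resize(im,(800,600),interpolation=2))
```

```text
11.85 [ 0.5690916  -0.11377962  0.14484491] [[-0.5124, 0.8587, -0.002], [0.8587, 0.5125, 0.0007], [0.0016, -0.0014, -1.0]] [-0.83948674  0.14396509  0.04621165] 0.059870440241669494
[389.5334821 354.8922802]
```

View pics/w8b.png

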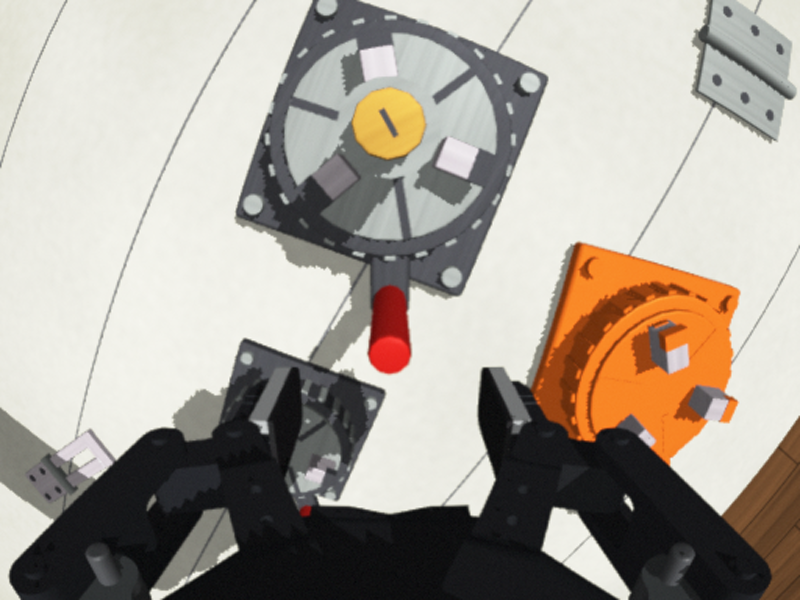

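The handle top is at (389,355), exactly as predicted. The lock is well centred among the jaws. I'll descend and cage the handle.

Emit:
move_arm:
  increments:
    - {"tx": 0, "ty": 0, "tz": 0.016, "spin": 0, "claw": 0.06}
    - {"tx": 0, "ty": 0, "tz": 0.02, "spin": 0, "claw": 0.06}
    - {"tx": 0, "ty": 0, "tz": 0.018, "spin": 0, "claw": 0.06}
    - {"tx": 0, "ty": 0, "tz": 0.01, "spin": 0, "claw": 0.05}
    - {"tx": 0, "ty": 0, "tz": 0, "spin": 0, "claw": 0.024}
    - {"tx": 0, "ty": 0, "tz": 0, "spin": 0, "claw": 0.024}
    - {"tx": 0, "ty": 0, "tz": 0, "spin": 0, "claw": 0.024}
    - {"tx": 0, "ty": 0, "tz": 0, "spin": 0, "claw": 0.024}
    - {"tx": 0, "ty": 0, "tz": 0, "spin": 0, "claw": 0.024}
    - {"tx": 0, "ty": 0, "tz": 0, "spin": 0, "claw": 0.024}
    - {"tx": 0, "ty": 0, "tz": 0, "spin": 0, "claw": 0.024}

```text
time: 12.82
tool_pos: [0.57, -0.1141, 0.0821]
orientation: [[-0.512, 0.859, 0.001], [0.859, 0.512, -0.0], [-0.001, 0.001, -1.0]]
force: [0.6, -0.3, -0.1]
finger_gap: 0.0239
```

Emit:
move_arm:
  increments:
    - {"tx": 0.0001, "ty": -0.0045, "tz": 0, "spin": 0.05, "claw": 0.024}
    - {"tx": 0.0001, "ty": -0.0045, "tz": 0, "spin": 0.05, "claw": 0.024}
    - {"tx": 0.0001, "ty": -0.0045, "tz": 0, "spin": 0.05, "claw": 0.024}
    - {"tx": 0.0001, "ty": -0.0045, "tz": 0, "spin": 0.05, "claw": 0.024}

```text
time: 13.15
tool_pos: [0.5549, -0.1213, 0.0819]
orientation: [[-0.33, 0.944, 0.003], [0.944, 0.33, 0.001], [0.0, 0.004, -1.0]]
force: [3.8, 2.2, -1.6]
finger_gap: 0.0239
```

The handle is moving, with about 4.4 N tangential. I'll continue along the arc.

Emit:
move_arm:
  increments:
    - {"tx": 0.0003, "ty": -0.0072, "tz": 0, "spin": 0.08, "claw": 0.024}
    - {"tx": 0.0003, "ty": -0.0072, "tz": 0, "spin": 0.08, "claw": 0.024}
    - {"tx": 0.0003, "ty": -0.0072, "tz": 0, "spin": 0.08, "claw": 0.024}
    - {"tx": 0.0003, "ty": -0.0072, "tz": 0, "spin": 0.08, "claw": 0.024}
    - {"tx": 0.0003, "ty": -0.0072, "tz": 0, "spin": 0.08, "claw": 0.024}
    - {"tx": 0.0003, "ty": -0.0072, "tz": 0, "spin": 0.08, "claw": 0.024}

```text
time: 13.65
tool_pos: [0.5125, -0.1263, 0.082]
orientation: [[0.145, 0.989, 0.004], [0.989, -0.145, -0.0], [0.0, 0.004, -1.0]]
force: [5.2, -0.4, -3.7]
finger_gap: 0.0239
```

Emit:
move_arm:
  increments:
    - {"tx": 0.0003, "ty": -0.0072, "tz": 0, "spin": 0.08, "claw": 0.024}
    - {"tx": 0.0003, "ty": -0.0072, "tz": 0, "spin": 0.08, "claw": 0.024}
    - {"tx": 0.0003, "ty": -0.0072, "tz": 0, "spin": 0.08, "claw": 0.024}
    - {"tx": 0.0003, "ty": -0.0072, "tz": 0, "spin": 0.08, "claw": 0.024}

```text
time: 13.98
tool_pos: [0.4851, -0.1183, 0.082]
orientation: [[0.45, 0.893, 0.004], [0.893, -0.45, -0.002], [-0.0, 0.004, -1.0]]
force: [4.9, -3.0, -4.4]
finger_gap: 0.0239
```

Run:
```python
from f import *
st=manip.get_state();d=st["tool_pos"][:2]-[.5233,-.0365];print(st["time"],np.linalg.norm(d),np.degrees(np.arctan2(d[1],d[0])),np.degrees(np.arctan2(st["orientation"][1,0],st["orientation"][0,0])),st["orientation"].T@st["force"])
```

```text
13.9833 0.09029538879767315 -115.05847654125641 63.27746865544298 [-0.45699341  5.72714384  4.44007401]
```

Emit:
move_arm:
  increments:
    - {"tx": 0.0003, "ty": -0.0063, "tz": 0, "spin": 0.07, "claw": 0.024}
    - {"tx": 0.0003, "ty": -0.0063, "tz": 0, "spin": 0.07, "claw": 0.024}
    - {"tx": 0.0003, "ty": -0.0063, "tz": 0, "spin": 0.07, "claw": 0.024}
    - {"tx": 0.0002, "ty": -0.0054, "tz": 0, "spin": 0.06, "claw": 0.024}
    - {"tx": 0.0001, "ty": -0.0045, "tz": 0, "spin": 0.05, "claw": 0.024}

```text
time: 14.4
tool_pos: [0.4616, -0.1022, 0.0821]
orientation: [[0.707, 0.707, 0.003], [0.707, -0.707, -0.004], [-0.001, 0.005, -1.0]]
force: [3.0, -5.2, -5.1]
finger_gap: 0.0241
```

Emit:
move_arm:
  increments:
    - {"tx": 0.0001, "ty": -0.0036, "tz": 0, "spin": 0.04, "claw": 0.024}
    - {"tx": 0.0001, "ty": -0.0036, "tz": 0, "spin": 0.04, "claw": 0.024}

```text
time: 14.57
tool_pos: [0.4568, -0.0972, 0.082]
orientation: [[0.761, 0.649, 0.003], [0.649, -0.761, -0.005], [-0.001, 0.005, -1.0]]
force: [2.9, -6.8, -6.0]
finger_gap: 0.024
```

Run:
```python
from f import *
st=manip.get_state();d=st["tool_pos"][:2]-[.5233,-.0365];print(st["time"],np.linalg.norm(d),np.degrees(np.arctan2(d[1],d[0])),np.degrees(np.arctan2(st["orientation"][1,0],st["orientation"][0,0])),st["orientation"].T@st["force"])
```

```text
14.5667 0.09004819576296026 -137.62405288498402 40.43209209734646 [-2.172396    6.98076004  5.9923451 ]
```

Emit:
move_arm:
  increments:
    - {"tx": 0.0001, "ty": -0.0027, "tz": 0, "spin": 0.03, "claw": 0.024}
    - {"tx": 0.0001, "ty": -0.0027, "tz": 0, "spin": 0.03, "claw": 0.024}

```text
time: 14.73
tool_pos: [0.4534, -0.0932, 0.082]
orientation: [[0.798, 0.602, 0.002], [0.602, -0.798, -0.006], [-0.002, 0.006, -1.0]]
force: [2.4, -7.4, -5.1]
finger_gap: 0.0239
```

Emit:
move_arm:
  increments:
    - {"tx": 0.0001, "ty": -0.0027, "tz": 0, "spin": 0.03, "claw": 0.024}
    - {"tx": 0.0001, "ty": -0.0018, "tz": 0, "spin": 0.02, "claw": 0.024}

```text
time: 14.9
tool_pos: [0.4514, -0.0903, 0.0821]
orientation: [[0.828, 0.561, 0.003], [0.561, -0.828, -0.008], [-0.002, 0.008, -1.0]]
force: [5.9, -13.1, -11.2]
finger_gap: 0.0239
```

Run:
```python
from f import *
st=manip.get_state();d=st["tool_pos"][:2]-[.5233,-.0365];print(st["time"],np.linalg.norm(d),np.degrees(np.arctan2(d[1],d[0])),np.degrees(np.arctan2(st["orientation"][1,0],st["orientation"][0,0])),st["orientation"].T@st["force"])
```

```text
14.9 0.08976775602142462 -143.1814036685871 34.14369618135493 [-2.41864301 14.0265407  11.35250787]
```

Emit:
move_arm:
  increments:
    - {"tx": 0, "ty": -0.0018, "tz": 0, "spin": 0.02, "claw": 0.024}
    - {"tx": 0, "ty": 0, "tz": 0, "spin": 0, "claw": 0.024}
    - {"tx": 0, "ty": 0, "tz": 0, "spin": 0, "claw": 0.024}
    - {"tx": 0, "ty": 0, "tz": 0, "spin": 0, "claw": 0.024}

```text
time: 15.23
tool_pos: [0.4517, -0.0902, 0.0823]
orientation: [[0.838, 0.545, 0.005], [0.545, -0.838, -0.01], [-0.001, 0.011, -1.0]]
force: [6.8, -13.7, -9.6]
finger_gap: 0.0244
```

The sleeve is at its end stop: the position has stalled while the force rose to about 15 N. I'll back off, open, rise and look.

Emit:
move_arm:
  increments:
    - {"tx": 0, "ty": 0.003, "tz": 0, "spin": -0.02, "claw": 0.024}
    - {"tx": 0, "ty": 0.002, "tz": 0, "spin": 0, "claw": 0.04}
    - {"tx": 0, "ty": 0, "tz": 0, "spin": 0, "claw": 0.06}
    - {"tx": 0, "ty": 0, "tz": 0, "spin": 0, "claw": 0.06}
    - {"tx": 0, "ty": 0, "tz": 0, "spin": 0, "claw": 0.06}
    - {"tx": 0, "ty": 0, "tz": -0.02, "spin": 0, "claw": 0.06}
    - {"tx": 0, "ty": 0, "tz": -0.03, "spin": 0, "claw": 0.06}
    - {"tx": 0, "ty": 0, "tz": -0.03, "spin": 0, "claw": 0.06}
    - {"tx": 0, "ty": 0, "tz": -0.03, "spin": 0, "claw": 0.06}
    - {"tx": 0, "ty": 0, "tz": -0.02, "spin": 0, "claw": 0}
    - {"tx": 0, "ty": 0, "tz": 0, "spin": 0, "claw": 0}
    - {"tx": 0, "ty": 0, "tz": 0, "spin": 0, "claw": 0}
    - {"tx": 0, "ty": 0, "tz": 0, "spin": 0, "claw": 0}
    - {"tx": 0, "ty": 0, "tz": 0, "spin": 0, "claw": 0}

```text
time: 16.4
tool_pos: [0.4502, -0.0892, 0.2102]
orientation: [[0.826, 0.564, -0.003], [0.564, -0.826, 0.001], [-0.002, -0.002, -1.0]]
force: [0.5, -0.3, -0.8]
finger_gap: 0.0004
```

Run:
```python
from f import *
st,im=snap("w9","wrist");O=st["orientation"];print(st["time"],st["tool_pos"],O.round(4).tolist(),st["force"],st["finger_gap"])
np.save("st9.npy",st,allow_pickle=True)
hsv=cv2.cvtColor(im,40)
m=((hsv[...,0]>14)&(hsv[...,0]<30)&(hsv[...,1]>110)&(hsv[...,2]>70)).astype(np.uint8)
n,_,s,cc=cv2.connectedComponentsWithStats(m)
for i in range(1,n):
  if s[i,4]>60:
    X=onz("wrist",*cc[i],.138,st); print(s[i],cc[i],X,"togo",O.T@(X-st["tool_pos"]))
try: face(im,st,np.array([.5233,-.0365]))
except Exception as e: print(e)
cv2.imwrite("pics/w9b.png",cv2.resize(im,(800,600),interpolation=2))
```

```text
16.4 [ 0.45020962 -0.08915347  0.21018529] [[0.826, 0.5637, -0.0025], [0.5637, -0.826, 0.001], [-0.0015, -0.0023, -1.0]] [ 0.46753013 -0.29665542 -0.75576111] 0.00035363779621990453
[234  68  33  32 784] [249.64923469  83.13265306] [ 0.52412335 -0.03892039  0.138     ] togo [0.08947799 0.00033854 0.07204785]
[489 376  23   8  73] [497.84931507 381.17808219] [ 0.41719595 -0.66133636  0.138     ] togo [-0.34970896  0.45415547  0.07169607]
face [ 0.52340875 -0.03699109] 0.05418004349303792 113 0.00034396739210720324
```

View pics/w9b.png

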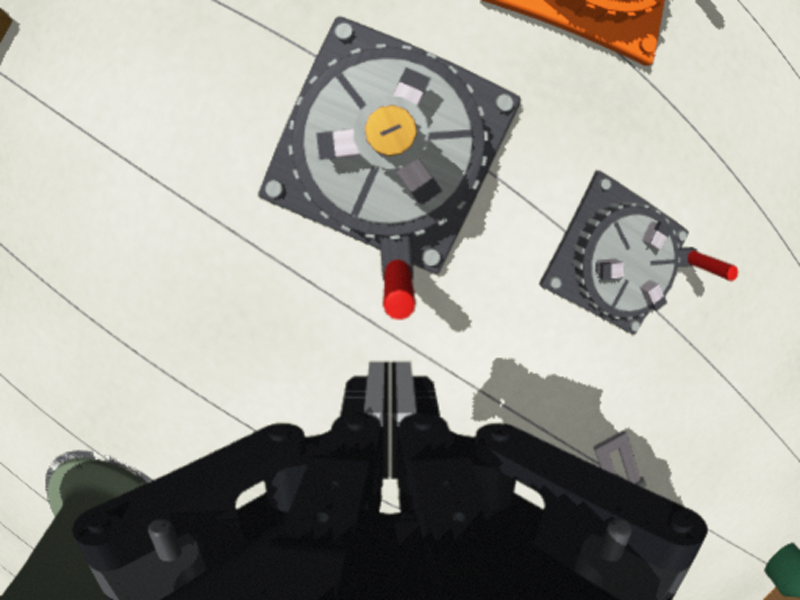

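The jaws meet the lock all round, with its head at (250,83). The handle has swung to (255,194). Next I'll move over the plunger with the fingers shut.

Emit:
move_arm:
  increments:
    - {"tx": 0.015, "ty": 0, "tz": 0, "spin": 0, "claw": 0}
    - {"tx": 0.02, "ty": 0, "tz": 0, "spin": 0, "claw": 0}
    - {"tx": 0.02, "ty": 0, "tz": 0, "spin": 0, "claw": 0}
    - {"tx": 0.02, "ty": 0, "tz": 0, "spin": 0, "claw": 0}
    - {"tx": 0.014, "ty": 0, "tz": 0, "spin": 0, "claw": 0}
    - {"tx": 0, "ty": 0, "tz": 0.015, "spin": 0, "claw": 0}
    - {"tx": 0, "ty": 0, "tz": 0.02, "spin": 0, "claw": 0}
    - {"tx": 0, "ty": 0, "tz": 0.015, "spin": 0, "claw": 0}
    - {"tx": 0, "ty": 0, "tz": 0.008, "spin": 0, "claw": 0}
    - {"tx": 0, "ty": 0, "tz": 0, "spin": 0, "claw": 0}
    - {"tx": 0, "ty": 0, "tz": 0, "spin": 0, "claw": 0}

```text
time: 17.37
tool_pos: [0.5243, -0.0394, 0.153]
orientation: [[0.826, 0.564, -0.002], [0.564, -0.826, 0.0], [-0.001, -0.001, -1.0]]
force: [-0.7, -0.9, 0.4]
finger_gap: -0.0002
```

Run:
```python
from f import *
s9=np.load("st9.npy",allow_pickle=True).item()
h=onz("wrist",255.4,194.6,.118,s9)[:2]-[.5234,-.0368];a=np.degrees(np.arctan2(h[1],h[0]));print("handle",np.linalg.norm(h),a,"travel",np.radians(-59.2-a))
st,im=snap("w10","wrist");print(st["time"],st["tool_pos"],st["force"],st["finger_gap"])
print(proj("wrist",[.5236,-.0375,.138],st)*1.5625)
cv2.imwrite("pics/w10b.png",cv2.resize(im,(800,600),interpolation=2))
```

```text
handle 0.08958800787080246 -141.16788197722857 travel 1.4306094213887584
17.3667 [ 0.52427489 -0.03937869  0.15302101] [-0.6512383  -0.93680989  0.41206578] -0.00021446962558591687
[383.70445304 365.57506958]
```

View pics/w10b.png

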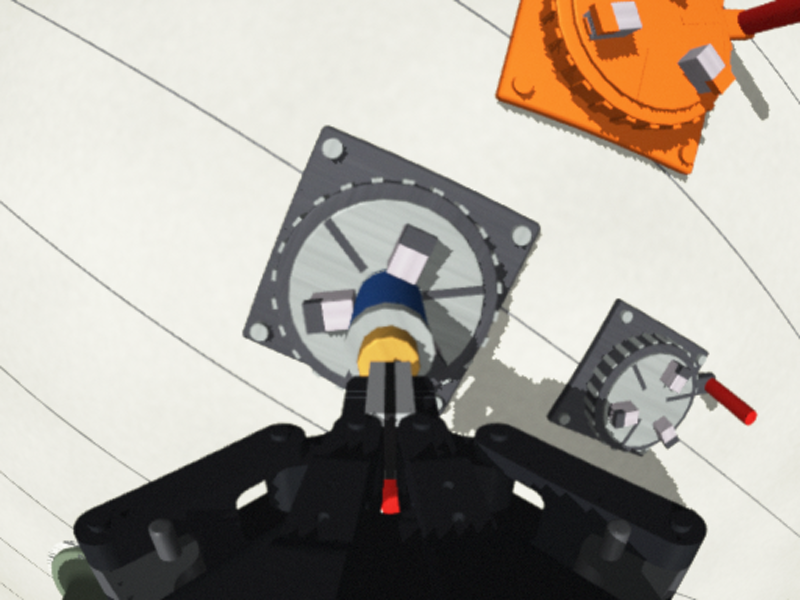

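The shut fingertips are over the plunger head at zoomed (388,360). Handle travel measures 1.43 rad plus the starting offset, so the sleeve is past 1.3. Pressing in small steps.

Emit:
move_arm:
  increments:
    - {"tx": 0, "ty": 0, "tz": 0.007, "spin": 0, "claw": 0}
    - {"tx": 0, "ty": 0, "tz": 0.005, "spin": 0, "claw": 0}
    - {"tx": 0, "ty": 0, "tz": 0.002, "spin": 0, "claw": 0}
    - {"tx": 0, "ty": 0, "tz": 0.002, "spin": 0, "claw": 0}
    - {"tx": 0, "ty": 0, "tz": 0.002, "spin": 0, "claw": 0}
    - {"tx": 0, "ty": 0, "tz": 0, "spin": 0, "claw": 0}

```text
time: 17.92
tool_pos: [0.5247, -0.0395, 0.1356]
orientation: [[0.826, 0.564, -0.0], [0.564, -0.826, -0.0], [-0.0, -0.0, -1.0]]
force: [-1.3, -0.3, 3.1]
finger_gap: -0.0003
```

Emit:
move_arm:
  increments:
    - {"tx": 0, "ty": 0, "tz": 0.0015, "spin": 0, "claw": 0}
    - {"tx": 0, "ty": 0, "tz": 0.0015, "spin": 0, "claw": 0}
    - {"tx": 0, "ty": 0, "tz": 0, "spin": 0, "claw": 0}

```text
time: 18.17
tool_pos: [0.5248, -0.0395, 0.1327]
orientation: [[0.826, 0.564, 0.0], [0.564, -0.826, -0.0], [0.0, 0.0, -1.0]]
force: [-1.3, 0.2, 4.9]
finger_gap: 0.0002
```

Emit:
move_arm:
  increments:
    - {"tx": 0, "ty": 0, "tz": 0.001, "spin": 0, "claw": 0}
    - {"tx": 0, "ty": 0, "tz": 0.001, "spin": 0, "claw": 0}
    - {"tx": 0, "ty": 0, "tz": 0, "spin": 0, "claw": 0}

```text
time: 18.42
tool_pos: [0.5248, -0.0395, 0.1307]
orientation: [[0.826, 0.564, 0.0], [0.564, -0.826, -0.0], [0.0, 0.0, -1.0]]
force: [-1.9, 0.0, 5.3]
finger_gap: -0.0002
```

Emit:
move_arm:
  increments:
    - {"tx": 0, "ty": 0, "tz": 0.0008, "spin": 0, "claw": 0}
    - {"tx": 0, "ty": 0, "tz": 0, "spin": 0, "claw": 0}
    - {"tx": 0, "ty": 0, "tz": 0, "spin": 0, "claw": 0}

```text
time: 18.67
tool_pos: [0.5248, -0.0395, 0.13]
orientation: [[0.826, 0.564, 0.0], [0.564, -0.826, -0.0], [0.0, 0.0, -1.0]]
force: [-1.9, 0.4, 5.5]
finger_gap: 0.0002
```

Emit:
move_arm:
  increments:
    - {"tx": 0, "ty": 0, "tz": 0.0007, "spin": 0, "claw": 0}
    - {"tx": 0, "ty": 0, "tz": 0, "spin": 0, "claw": 0}
    - {"tx": 0, "ty": 0, "tz": 0, "spin": 0, "claw": 0}

```text
time: 18.92
tool_pos: [0.525, -0.0395, 0.13]
orientation: [[0.826, 0.564, 0.001], [0.564, -0.826, -0.0], [0.0, 0.001, -1.0]]
force: [-3.0, 1.4, 11.4]
finger_gap: -0.0003
```

Emit:
move_arm:
  increments:
    - {"tx": 0, "ty": 0, "tz": 0.0005, "spin": 0, "claw": 0}
    - {"tx": 0, "ty": 0, "tz": 0, "spin": 0, "claw": 0}
    - {"tx": 0, "ty": 0, "tz": 0, "spin": 0, "claw": 0}

```text
time: 19.17
tool_pos: [0.5251, -0.0396, 0.1299]
orientation: [[0.826, 0.564, 0.001], [0.564, -0.826, -0.0], [0.001, 0.001, -1.0]]
force: [-5.6, 0.7, 14.2]
finger_gap: 0.0
```

The stop was reached at TCP z 0.130, with the force jumping to 14 N while the position stalled. I'll let it spring back by rising well clear.

Emit:
move_arm:
  increments:
    - {"tx": 0, "ty": 0, "tz": -0.002, "spin": 0, "claw": 0}
    - {"tx": 0, "ty": 0, "tz": -0.006, "spin": 0, "claw": 0}
    - {"tx": 0, "ty": 0, "tz": -0.012, "spin": 0, "claw": 0}
    - {"tx": 0, "ty": 0, "tz": -0.025, "spin": 0, "claw": 0}
    - {"tx": 0, "ty": 0, "tz": -0.03, "spin": 0, "claw": 0}
    - {"tx": 0, "ty": 0, "tz": -0.03, "spin": 0, "claw": 0}
    - {"tx": -0.02, "ty": 0, "tz": -0.02, "spin": 0, "claw": 0}
    - {"tx": -0.03, "ty": 0, "tz": 0, "spin": 0, "claw": 0}
    - {"tx": -0.02, "ty": 0, "tz": 0, "spin": 0, "claw": 0}
    - {"tx": 0, "ty": 0, "tz": 0, "spin": 0, "claw": 0}
    - {"tx": 0, "ty": 0, "tz": 0, "spin": 0, "claw": 0}

```text
time: 20.08
tool_pos: [0.4668, -0.0793, 0.2538]
orientation: [[0.827, 0.562, 0.001], [0.562, -0.827, 0.0], [0.001, 0.0, -1.0]]
force: [0.1, 0.1, -0.3]
finger_gap: -0.0
```

Run:
```python
from f import *
st,im=snap("w11","wrist");print(st["time"],st["tool_pos"],st["force"])
cv2.imwrite("pics/w11b.png",cv2.resize(im,(800,600),interpolation=2))
_,a=snap("s11","scene");_,b=snap("d11","side")
cv2.imwrite("pics/d11b.png",cv2.resize(b[120:350,160:340],None,fx=2.5,fy=2.5,interpolation=2))
hsv=cv2.cvtColor(im,40)
m=((hsv[...,0]>14)&(hsv[...,0]<30)&(hsv[...,1]>110)&(hsv[...,2]>70)).astype(np.uint8)
n,_,s,cc=cv2.connectedComponentsWithStats(m)
for i in range(1,n):
  if s[i,4]>60: print(s[i],cc[i],onz("wrist",*cc[i],.138,st))
face(im,st,np.array([.5233,-.0365]))
for n,z in(("scene0","s11"),("side0","d11")):
  d=cv2.absdiff(cv2.imread(f"pics/{n}.png"),cv2.imread(f"pics/{z}.png")).max(2)
  for nm,p in(("padlock",[.435,.387,.02]),("hinge",[.71,.175,.007]),("hasp",[.40,-.42,.01])):
    u,v=proj("scene" if "scene" in n else "side",p).astype(int);print(n,nm,np.mean(d[v-12:v+13,u-12:u+13]))
```

```text
20.0833 [ 0.46683391 -0.07931013  0.25378249] [ 0.14179667  0.12734877 -0.28839291]
[  0  14  17  42 439] [ 5.46013667 32.82687927] [0.46352375 0.24583843 0.138     ]
[235  96  27  27 541] [247.8336414  109.18484288] [ 0.52430297 -0.03889527  0.138     ]
[506 345   6  27  82] [509.57317073 358.7195122 ] [ 0.47034677 -0.72073362  0.138     ]
[473 371  35  13 241] [489.68049793 379.29875519] [ 0.41018686 -0.72462458  0.138     ]
face [ 0.52361226 -0.0370025 ] 0.054260386309218665 107 0.0003777914849774574
scene0 padlock 5.9248
scene0 hinge 5.0704
scene0 hasp 44.8752
side0 padlock 2.7456
side0 hinge 2.5552
side0 hasp 55.6064
```

View pics/w11b.png

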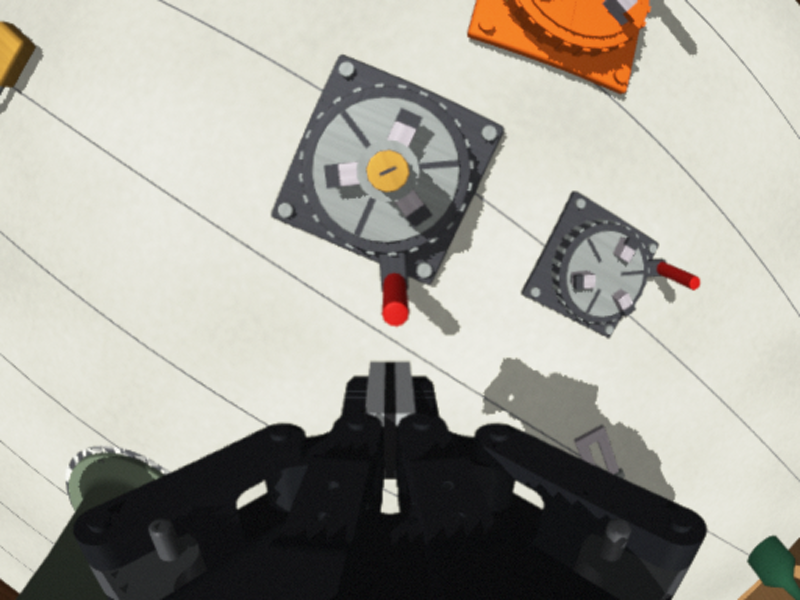

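View pics/d11b.png

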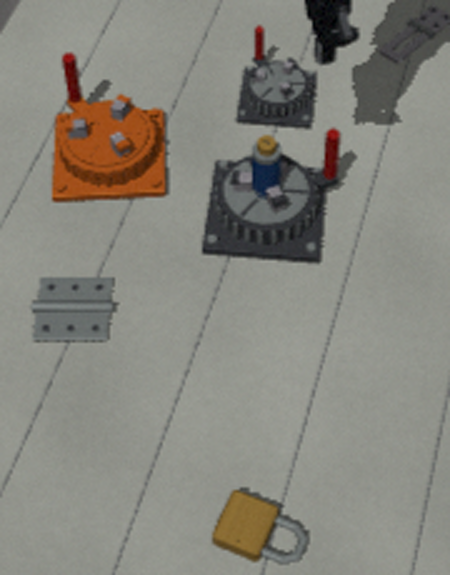

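The views agree. The lock is clamped upright with its head out, and the gripper is clear of everything. The padlock and hinge haven't moved. The hasp region differs from the start only because the arm's shadow now lies on it; the arm never went near it.

```bash
python3 -c "
from bench import hand_in;print(hand_in())"
```

```text
the job is handed in; nothing more can be done
None
```

The job is handed in at about 20 s of the 51 s allowed; no verdict was reported.

**What I did**
- **Placing:** I stood the lock on the larger grey chuck's face and released it about 1.5 mm from the axis. The foot met the face at the expected height.
- **Clamping:** I caged the red handle loosely and swung the sleeve clockwise until it stalled at its end stop, with the force rising to about 15 N. The handle turned 1.43 rad by image, on top of its starting offset of 0 to 0.2 rad.
- **Testing:** I pressed the plunger with shut fingers. TCP height went from about 138 mm at the expected contact height to 130 mm, then stalled as the force rose from 5.5 to 14 N. I then let it spring back.

**Last checks**
- The wrist and side views show the lock upright with the jaws on it, the plunger head out and the robot clear of everything.
- The padlock and hinge match their starting pictures.

**What disagreed or could not be confirmed**
- The plunger head still measured about 2 mm from the face centre, near the calibration error and inside the 4 mm limit.
- The hasp area differs from its starting picture. I put that down to the arm's shadow now falling on it, since the arm never went down near it.
- I could not measure the jaw forces directly. I inferred them from the sleeve reaching its end stop.

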